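# Gather the ring blanks in the corner of the parts tote

## Task

Slide the white parts tote along the bench until its corner opposite the steel bar sits home in the L-shaped steel stop, both walls flush against the strips and the tote flat. Then lift it by the bar so that it tips towards the stop, its lowest corner staying down at the stop, until all five brass ring blanks have slid into that corner. Finish while still holding the tote tipped and steady, with the rings gathered; spill none and leave the other things on the bench where they are.

Things in the scene. Friction and masses are not known exactly. Their poses are not given: they have to be found in the camera images.
- stop_corner (a point): inner corner, at bench height, of the fixed L-shaped steel stop: two strips at right angles, each 100 mm long inside, 14 mm wide, 8 mm high. x is level and points out through the corner, midway between the strips: the tote is pushed along +x; the strips run back at 135 degrees either side of +x. z up
- tote_corner (a point): outer bottom corner opposite the bar; meets stop_corner when home, x axes in line. Tote: loose square plastic box, 160 x 160 x 40 mm outside, walls and floor 4 mm, 0.3 to 0.41 kg with rings. x points along its diagonal from bar to this corner (113 mm from the centre), level when flat; z is the tote's up. Tipped by a, the walls lean over the 8 mm strips: this corner must back off by 8 mm x tan(a)
- tote_bar (a point): middle of the steel bar bridging the corner opposite tote_corner (axes as there). Round, 10 mm thick, 64 mm long between its uprights, level, along the tote's y; centre line 68 mm above the tote's underside (28 mm above the rim), 192 mm behind tote_corner along x. Can be pinched from above, fingers closing along x; it may turn in the grip
- tote_inner_corner (a point): inside corner of the tote above tote_corner, 4 mm above the inner floor (axes as there): where the rings must gather. Tipping by about 28 degrees makes them slide there within a second or two
- ring0_center (a point): centre of loose brass ring blank 1 of 5, lying flat on the tote's floor: 22 mm outside, 8 mm high, 15 g, sliding easily on the plastic (friction about 0.17)
- ring1_center (a point): centre of loose brass ring blank 2 of 5, lying flat on the tote's floor: 22 mm outside, 8 mm high, 15 g, sliding easily on the plastic (friction about 0.17)
- ring2_center (a point): centre of loose brass ring blank 3 of 5, lying flat on the tote's floor: 22 mm outside, 8 mm high, 15 g, sliding easily on the plastic (friction about 0.17)
- ring3_center (a point): centre of loose brass ring blank 4 of 5, lying flat on the tote's floor: 22 mm outside, 8 mm high, 15 g, sliding easily on the plastic (friction about 0.17)
- ring4_center (a point): centre of loose brass ring blank 5 of 5, lying flat on the tote's floor: 22 mm outside, 8 mm high, 15 g, sliding easily on the plastic (friction about 0.17)
- pen: black marker pen, 135 mm long, 14 mm thick, lying along its x axis; origin under its middle; a bystander, to be left alone
- screwdriver: screwdriver, 170 mm long, lying along its x axis; origin near its middle, at its underside; a bystander, to be left alone
- jar: small amber glass jar, 48 mm across, 60 mm tall; origin under its centre; a bystander, to be left alone
- block: dark wooden block 60 x 90 x 22 mm carrying a 6 mm steel slab; origin under its centre; a bystander, to be left alone
- tub: small clear round plastic tub, 72 mm across, 45 mm tall; origin under its centre; a bystander, to be left alone
- pliers: pliers, 155 mm long, black grips, 13 mm thick, lying along their x axis; origin near the middle, at the underside; a bystander, to be left alone
- tray: grey empty tray without a bar, 130 x 100 x 30 mm; origin under its centre; a bystander, to be left alone

How it is judged:
On the way:
1. the tote is home and flat: its corner in the stop's corner, both walls flush with the strips (horizontal distance between tote_corner and stop_corner below 0.006 m and angle between the x axis of tote_corner and the x axis of stop_corner, either way round below 0.04 rad and angle between tote_corner's own z axis and vertical below 0.05 rad and height (world z) of tote_corner below 0.005 m), for 0.2 s.
At the end, for the whole second after the job is handed in: fingers hold the tote still, tipped 15 to 50 degrees, propped on no bystander, its low corner within 25 mm of the stop's corner and 20 mm of the bench, bar over 90 mm up; all five ring centres at rest in the tote within 75 mm of its inner corner (angle between tote_corner's own z axis and vertical between 0.26 and 0.9 rad and height (world z) of tote_corner below 0.02 m and horizontal distance between tote_corner and stop_corner below 0.025 m and height (world z) of tote_bar above 0.09 m and contact force between the fingers and tote above 0.5 N and linear speed of each of tote, ring0, ring1, ring2, ring3, ring4 below 0.02 m/s and angular speed of tote below 0.15 rad/s and contact force between tote and pen below 0.1 N and contact force between tote and screwdriver below 0.1 N and contact force between tote and jar below 0.1 N and contact force between tote and block below 0.1 N and contact force between tote and tub below 0.1 N and contact force between tote and pliers below 0.1 N and contact force between tote and tray below 0.1 N and distance between each of ring0_center, ring1_center, ring2_center, ring3_center, ring4_center and tote_inner_corner below 0.075 m and z of each of ring0_center, ring1_center, ring2_center, ring3_center, ring4_center in the frame of tote_inner_corner below 0.025 m); the arm keeps its last pose, push and grip.
It fails at once if a bystander was moved by more than 25 mm (distance of any of pen, screwdriver, jar, block, tub, pliers, tray from where it was at the start of the episode above 0.025 m).
It also fails if it takes over 46 s, if anything falls off the work surface, if the arm or the gripper's body presses on something with over 40 N, if the wrist force passes 120 N, or if a joint passes its speed limit or range.

## Robot

A 6-joint arm with a two-finger parallel gripper is mounted at the origin on the work surface. World frame = base frame: x ahead of the robot, y to its left, z up, the work surface at z = 0. Lengths are in m, angles in rad, forces in N, time in s.
With the tool pointing down it reaches from about 0.325 to 0.775 m from the base axis. Payload 5.5 kg.
Tool frame: the origin (TCP) lies midway between the tips of the shut fingers; the grasp point (between the pads) lies 19 mm behind it; z points along the fingers, y is the line along which they close (so a half turn about z gives the same grasp; the last joint's range is limited). The gripper opens to 85 mm and grips with 20 to 120 N. Pads are 22 mm wide; open, the fingers measure 114 mm over their backs; the gripper's body (76 mm by 85 mm) begins 54 mm behind the grasp point. The pads swing forward as they close: fully open they stand 13 mm farther back than shut.
Start: joints at [1.275, 0.091, 1.231, -0, 1.82, -0.057], TCP at [0.142, 0.583, 0.231] pointing down, gripper open.
Joint ranges: [-2.87, 2.87], [-0.86, 2.18], [0.17, 2.46], [-1.51, 4.65], [0.06, 2.69], [-2.65, 2.65]. Speed limits (rad/s): [2.57, 2.57, 3.01, 3.14, 3.14, 3.14].

## Interface

Orientations are given as a unit quaternion [w, x, y, z].
In Python, from plant import ctrl, gripper_open, grasp, solve_ik, viewer, readout gives the robot as it stands. The module is installed in compiled form; this text tells all that it offers. Calls block until the motion is done:
- ctrl.move_pose(position, orientation): joint-space move of the TCP to a pose.
- ctrl.movel(position, attitude=None, vel=0.15, contact_N=None): straight line of the TCP; attitude=None keeps the orientation; vel is the mean speed in m/s. With contact_N (N) it stops when the force on the tool has changed by that much, and returns True; else False.
- ctrl.goto_joints(angles): joint-space move.
- gripper_open() and grasp(f_grip=None): open the fingers fully, or close them until they stop; f_grip is the grip in N (None keeps the last).
- ctrl.hold(seconds).
- solve_ik(position, orientation): joint angles nearest the present ones, or None.
- viewer.snapshot(name): name is "scene" or "top" or "wrist"; returns a dict with "frame" (420x560x3 uint8, red, green, blue), "range_z" (420x560 float32, m along the optical axis (not along the pixel's ray), 0 where there is no reading), "fovy" (degrees; the focal length in pixels is half the picture's height over the tangent of half this angle, whatever the lens; pixels are square), "cx", "cy" (the principal point, pixels), "position" and "rotation" of the camera in the world. Camera axes: x right, y down, z forward; pixel columns grow to the right and rows downward; lengths in m; the calibration is good to about 2 mm. A picture is of the moment at which its call begins.
A pose or a line that the arm cannot do raises ctrl.Unreachable and nothing moves.
- ctrl.finish_job(): hands the job in; it is judged then, once.
Readings, each from a call of its own:
- readout.get_time(): time.
- readout.get_joint_pos(): joint angles.
- readout.get_joint_vel(): joint speeds.
- readout.get_effort(): joint torques, N m.
- readout.get_tool_pos(): TCP position.
- readout.get_ee_rot(): TCP orientation.
- readout.get_ft_force(): force on the tool from outside, world axes, zero at the start.
- readout.get_ft_torque(): the same for the moment, N m.
- readout.get_opening(): finger opening in m.
- readout.get_grasp_force(): force on a finger pad.
Only numpy, scipy, OpenCV 4.12 (cv2) and the standard library are available. Lean on these libraries where they do the work, as an engineer would, in place of code of your own. Each camera call takes 0.05 s, during which the arm holds its last target. There are 200 camera calls.

## Working session

There is one attempt and no reset: what is moved stays moved. The work goes in short steps, each a Python script; the robot and the scene stay as the last script left them, time stands still between calls to the robot, and variables do not carry over. Pictures are saved under pics/ and viewed, at most 10 in all, crops included, and the job is handed in when it is done.

```bash
mkdir -p pics
cat > h.py <<'E'
import numpy as np, cv2
from plant import ctrl, gripper_open, grasp, solve_ik, viewer, readout
def snap(name, fn=None):
    s=viewer.snapshot(name)
    if fn: cv2.imwrite('pics/'+fn, s['frame'][:,:,::-1])
    return s
def ray(s,u,v):
    f=s['frame'].shape[0]/2/np.tan(np.radians(s['fovy'])/2)
    d=np.stack([(np.asarray(u,float)-s['cx'])/f,(np.asarray(v,float)-s['cy'])/f,np.ones(np.shape(u))],-1)
    return d@np.array(s['rotation']).T
def onplane(s,u,v,z):
    d=ray(s,u,v); p=np.array(s['position'])
    return p+d*((z-p[2])/d[...,2])[...,None]
def cloud(s):
    h,w=s['range_z'].shape; v,u=np.mgrid[:h,:w]
    return np.array(s['position'])+ray(s,u,v)*s['range_z'][...,None]
E
python3 - <<'E'
from h import *
for n in('top','scene'):
    s=snap(n,n+'1.png'); print(n,s['position'],s['rotation'],s['fovy'],s['cx'],s['cy'])
    np.savez('pics/'+n+'1.npz',**s)
print(readout.get_time(),readout.get_ee_rot())
E
```

```text
top [ 0.46951691 -0.04165623  0.93302499] [ 0.04693284 -0.702461    0.70853115 -0.04826453] 55.16135687011963 269.9872917414334 203.57734250280936
scene [ 1.10263289 -0.2118597   0.84514172] [-0.25080852  0.77092546  0.55926085 -0.17319447] 50.17732450141189 282.572879838264 211.37251210309154
0.1 [-1.53102627e-04  1.19140101e-01  9.92877042e-01 -8.90099279e-04]
```

View pics/top1.png

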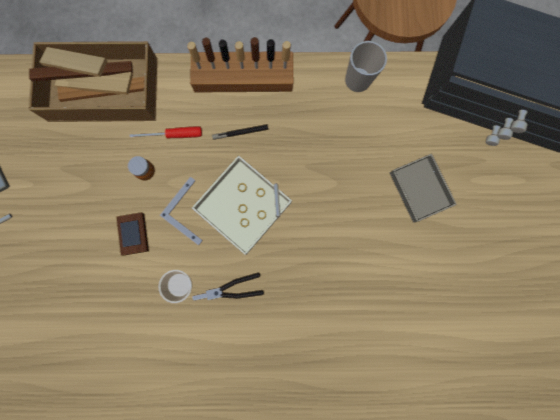

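View pics/scene1.png

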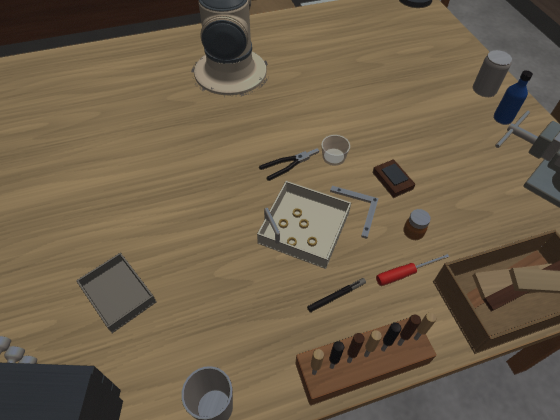

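The top view shows the tote at about (242,206), its bar at (277,200) and the near corner at (194,207). The stop corner is at about (164,214), with clear floor between it and the tote. The scene view agrees. Next I'll measure these more exactly.

```bash
python3 - <<'E'
s=open('h.py').read()
s=s.replace("import numpy as np, cv2","import numpy as np, cv2\nfrom scipy.spatial.transform import Rotation as R\ndef rm(s): return R.from_quat(s['rotation'],scalar_first=True).as_matrix()").replace("np.array(s['rotation']).T","rm(s).T")
open('h.py','w').write(s)
E
python3 - <<'E'
from h import *
for n in('top','scene'):
    s=dict(np.load(f'pics/{n}1.npz')); c=cloud(s); z=c[...,2]
    print(n, rm(s).round(3).tolist())
    v=s['range_z']>0
    hsv=cv2.cvtColor(s['frame'],cv2.COLOR_RGB2HSV)
    if n=='top': win=(slice(140,265),slice(150,300)); 
    else: win=(slice(175,275),slice(245,390))
    print('bench z',np.median(z[330:380,100:400][v[330:380,100:400]]))
    crop=cv2.resize(s['frame'][win],None,fx=5,fy=5,interpolation=cv2.INTER_NEAREST)[:,:,::-1]
    zz=np.clip(z[win]*255/0.09,0,255).astype(np.uint8)
    cv2.imwrite(f'pics/{n}_crop.png',crop); 
    cv2.imwrite(f'pics/{n}_z.png',cv2.applyColorMap(cv2.resize(zz,None,fx=5,fy=5,interpolation=cv2.INTER_NEAREST),cv2.COLORMAP_JET))
    for nm,q in (('bar',(z>0.058)&(z<0.09)),('stop',(z>0.004)&(z<0.012)&(hsv[...,1]<70)&(hsv[...,2]>70)),('rim',(z>.034)&(z<.046))):
        m=np.zeros_like(q); m[win]=q[win]; p=c[m]
        rect=cv2.minAreaRect(p[:,:2].astype(np.float32)*1000)
        print(nm,m.sum(),np.median(p,0).round(4),rect)
E
```

```text
top [[-0.009, -0.991, 0.134], [-1.0, 0.008, -0.002], [0.001, -0.134, -0.991]]
bench z 0.0007292795741923319
bar 155 [ 0.5957 -0.0569  0.0726] ((595.6793823242188, -57.091670989990234), (72.43034362792969, 9.883745193481445), 4.146739959716797)
stop 3326 [0.5887 0.0375 0.0059] ((585.5623779296875, 64.29841613769531), (219.29092407226562, 217.10116577148438), 49.172767639160156)
rim 546 [0.5967 0.0275 0.0403] ((632.3013305664062, 68.63870239257812), (291.6729736328125, 159.837890625), 48.711456298828125)
scene [[0.314, 0.775, -0.548], [0.949, -0.249, 0.193], [0.013, -0.58, -0.814]]
bench z 0.00013621304275202029
bar 154 [ 0.6004 -0.0585  0.0709] ((597.722900390625, -57.97953414916992), (70.70999145507812, 9.832304000854492), 3.8465867042541504)
stop 1556 [0.5832 0.0524 0.0054] ((588.5153198242188, 63.41218566894531), (216.27960205078125, 223.83575439453125), 48.62571716308594)
rim 629 [0.5968 0.0203 0.0385] ((591.9085693359375, 19.071044921875), (161.53724670410156, 164.61929321289062), 48.795162200927734)
```

View pics/top_crop.png

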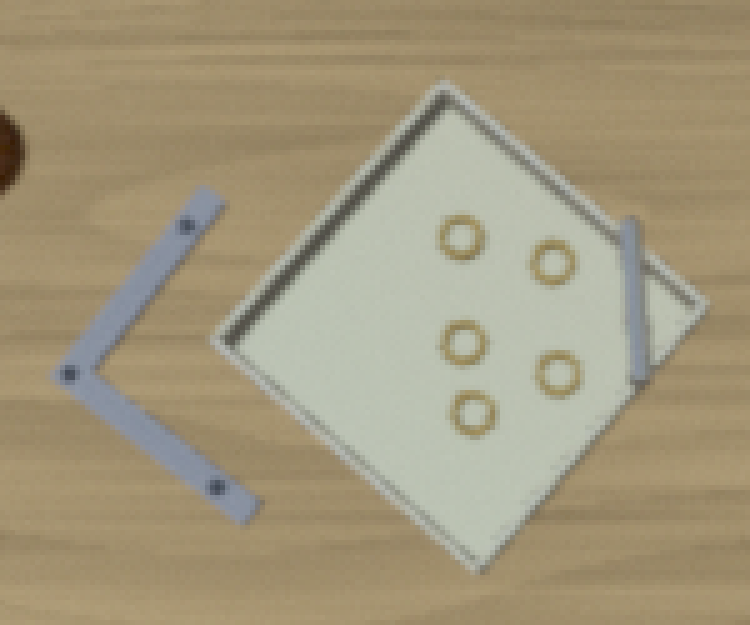

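The crop shows the stop's inner corner at about (92,372), the tote corner at (215,340) and the bar from (628,222) to (640,380). The rings are mid-floor. I'll fit the lines now.

```bash
cat >> h.py <<'E'
def fitline(p):
    vx,vy,x,y=cv2.fitLine(p.astype(np.float32),cv2.DIST_HUBER,0,1e-4,1e-5).ravel(); return np.array([x,y]),np.array([vx,vy])
def isect(a,b):
    t=np.linalg.solve(np.c_[a[1],-b[1]],b[0]-a[0]); return a[0]+t[0]*a[1]
def stop_fit(s,c0):
    """steel strips: bluish grey pixels near c0, projected to z=8mm"""
    f=s['frame'].astype(int); h,w=f.shape[:2]; v,u=np.mgrid[:h,:w]
    P=onplane(s,u,v,0.008)[...,:2]
    m=((f[...,2]-f[...,0])>8)&(np.linalg.norm(P-c0,axis=-1)<0.16)
    m=cv2.morphologyEx(m.astype(np.uint8),cv2.MORPH_CLOSE,np.ones((5,5)))
    n,l,st,ce=cv2.connectedComponentsWithStats(m)
    d=[np.min(np.linalg.norm(P[l==i]-c0,axis=1))/st[i,4] if i else 9 for i in range(n)]
    p=P[l==int(np.argmin(d))]
    best=c0+np.array([0,.01]); L=[]
    for k in range(6):
        L=[]
        for sg in(1,-1):
            q=p[((p[:,0]-best[0])*sg>0.018)]
            if k: # keep points near the previous line
                a,dv=pl[(1-sg)//2]; r=q-a; q=q[abs(r[:,0]*dv[1]-r[:,1]*dv[0])<0.012]
            L.append(fitline(q))
        pl=L; best=isect(*L)
    dirs=[d*np.sign(d[0])*sg for (a,d),sg in zip(L,(1,-1))]
    x=-(dirs[0]+dirs[1]); x/=np.linalg.norm(x)
    ang=np.degrees(np.arccos(dirs[0]@dirs[1]))
    return best-x*0.007*2**.5, np.degrees(np.arctan2(x[1],x[0])), ang, len(p)
def tote_fit(s,cen,zr=0.04):
    """white tote outline -> convex hull on rim plane; fit 4 outer edges"""
    f=s['frame']; hsv=cv2.cvtColor(f,cv2.COLOR_RGB2HSV); c=cloud(s)
    m=(c[...,2]>zr-.008)&(c[...,2]<zr+.008)&(s['range_z']>0)&(np.linalg.norm(c[...,:2]-cen,axis=-1)<.125)&(hsv[...,1]<60)
    v,u=np.nonzero(m); p=onplane(s,u,v,zr)[:,:2]
    (cx,cy),wh,a=cv2.minAreaRect(p.astype(np.float32)*1000)
    return np.array([cx,cy])/1000,wh,a,len(p)
E
python3 - <<'E'
from h import *
for n in('top','scene'):
    s=dict(np.load(f'pics/{n}1.npz')); c=cloud(s)
    print(n,'stop',stop_fit(s,np.array([0.583,0.158])))
    print('tote',tote_fit(s,np.array([0.59,0.02])))
    m=(c[...,2]>.058)&(c[...,2]<.09)&(np.linalg.norm(c[...,:2]-[0.597,-.057],axis=-1)<.06)
    v,u=np.nonzero(m); p=onplane(s,u,v,.072)[:,:2]; a,d=fitline(p); t=(p-a)@d
    print('bar',a+d*(t.min()+t.max())/2,np.ptp(t),np.degrees(np.arctan2(d[1],d[0])))
E
```

```text
top stop (array([0.5723181 , 0.19366299], dtype=float32), np.float32(97.757866), np.float32(88.32854), 488)
tote (array([0.58983685, 0.02024437]), (162.54222106933594, 159.86746215820312), 48.810302734375, 570)
bar [ 0.59523116 -0.05704917] 0.07261420817984124 3.8544886
scene stop (array([0.57322353, 0.1943134 ], dtype=float32), np.float32(98.000885), np.float32(88.993805), 360)
tote (array([0.59370721, 0.01866104]), (161.40182495117188, 164.36293029785156), 48.88713073730469, 702)
bar [ 0.60169189 -0.05868438] 0.07779135221789849 3.495048
```

```bash
cat >> h.py <<'E'
STOP=np.array([.5728,.194]); HS=np.radians(97.9)
def hv(a): return np.array([np.cos(a),np.sin(a),0])
def att(a,tilt=0):
    h=hv(a); z=np.array([0,0,-1.]); M=np.c_[np.cross(h,z),h,z]
    yt=np.cross([0,0,1],h)
    return (R.from_rotvec(yt*tilt)*R.from_matrix(M)).as_quat(scalar_first=True)
def tcp_for(grip,q):  # TCP for a grasp point position
    return np.asarray(grip)+0.019*R.from_quat(q,scalar_first=True).as_matrix()[:,2]
E
python3 - <<'E'
from h import *
s=dict(np.load('pics/top1.npz')); c=cloud(s); hsv=cv2.cvtColor(s['frame'],cv2.COLOR_RGB2HSV)
f=s['frame']
h=hv(HS)[:2]; l=np.array([-h[1],h[0]])
dark=(hsv[...,2]<70)|(c[...,2]>.006)
for n,w in (('pliers',(slice(268,305),slice(190,270))),('pen',(slice(120,145),slice(208,272))),('jar',(slice(150,185),slice(125,160)))):
    p=c[w][dark[w]][:,:2]-STOP; 
    a=(p@h+p@l)/2**.5; b=(p@h-p@l)/2**.5   # tote occupies a,b in [-.16,0]
    d=np.maximum(np.maximum(a,-.16-a),np.maximum(b,-.16-b)); print(n,len(p),'clearance',d.min())
B0=[.597,-.0585,.068]; a0=np.radians(93.8); q=att(a0)
j=readout.get_joint_pos()
for nm,g,qq in (('above',[.597,-.0585,.15],q),('grasp',B0,q),('home',[*(STOP-.192*h),.068],att(HS)))+tuple((f't{t}',[*(STOP-(203.7e-3*np.cos(np.radians(19.5+t))+.008*np.tan(np.radians(t)))*h),.2037*np.sin(np.radians(19.5+t))],att(HS,np.radians(t))) for t in(10,20,33)):
    r=solve_ik(tcp_for(g,qq),qq); print(nm,None if r is None else np.round(r,2))
E
```

```text
pliers 702 clearance 0.0447784892823766
pen 324 clearance 0.04440897562330104
jar 485 clearance 0.08404629737770403
above [-0.15  0.09  1.41 -0.    1.64 -1.79]
grasp [-0.15  0.13  1.51 -0.    1.5  -1.79]
home [-0.05  0.13  1.51 -0.    1.5  -1.76]
t10 [ 0.06  0.1   1.5  -0.17  1.53 -1.64]
t20 [ 0.19  0.1   1.47 -0.35  1.59 -1.52]
t33 [ 0.34  0.15  1.42 -0.57  1.69 -1.4 ]
```

Run:
```python
from h import *
a0=np.radians(93.8); q=att(a0)
ctrl.move_pose(tcp_for([.597,-.0585,.15],q),q)
ctrl.movel(tcp_for([.597,-.0585,.068],q),vel=.1,contact_N=6)
p=readout.get_tool_pos(); print(p,readout.get_ft_force())
grasp(40); print('open',readout.get_opening(),readout.get_grasp_force(),readout.get_ft_force())
# slide, turning to the stop's heading, to 12 mm short of home
qh=att(HS); g=np.r_[STOP-(.192+.012)*hv(HS)[:2],.068]
print(ctrl.movel(tcp_for(g,qh),qh,vel=.05,contact_N=15),readout.get_tool_pos(),readout.get_ft_force(),readout.get_time())
snap('wrist','w1.png'); s=snap('top','top2.png'); np.savez('pics/top2.npz',**s)
s=snap('scene','scene2.png'); np.savez('pics/scene2.npz',**s)
big=np.hstack([cv2.imread('pics/top2.png')[130:280,140:340],cv2.imread('pics/scene2.png')[150:300,240:440]])
cv2.imwrite('pics/c2.png',cv2.resize(big,None,fx=2,fy=2))
```

```text
[ 0.59754862 -0.05858473  0.04997001] [0.57124865 0.3275608  0.50275095]
open 0.008258475980533917 38.91717195510864 [-1.08715039  0.74167578  0.53848723]
False [ 0.60092338 -0.00746165  0.04910761] [0.58118875 0.734181   2.43183285] 5.7083
```

View pics/c2.png

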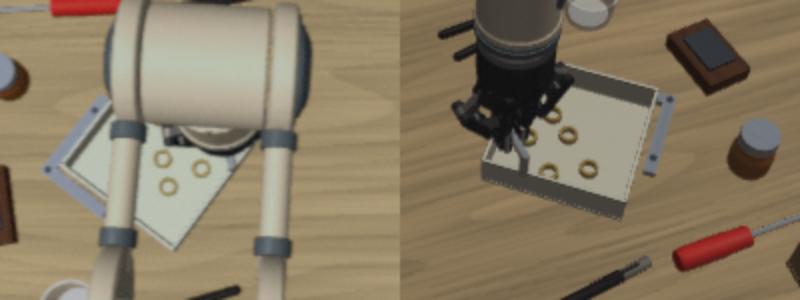

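The view shows the bar gripped and the tote about a centimetre short of the stop, parallel to the strips, with all the rings inside. Next comes the push home.

Run:
```python
from h import *
qh=att(HS); h=hv(HS); l=np.array([-h[1],h[0],0])
def st(t):
    f=np.array(readout.get_ft_force()); p=np.array(readout.get_tool_pos())
    print(t,'past nominal',((p-np.r_[STOP,0])@h+.192)*1000,'lat',(p-np.r_[STOP,0])@l*1000,'z',p[2],'F h,l,z',f@h,f@l,f[2],'T',np.round(readout.get_ft_torque(),2),readout.get_time())
p0=np.array(readout.get_tool_pos())
print(ctrl.movel(p0+.022*h,vel=.02,contact_N=10)); st('contact')
ctrl.hold(.4); st('held')
s=snap('top','top3.png'); np.savez('pics/top3.npz',**s)
s=snap('scene','scene3.png'); np.savez('pics/scene3.npz',**s)
big=np.hstack([cv2.imread('pics/top3.png')[150:250,150:260],cv2.imread('pics/scene3.png')[160:260,290:400]])
cv2.imwrite('pics/c3.png',cv2.resize(big,None,fx=3.6,fy=3.6,interpolation=cv2.INTER_CUBIC))
```

```text
True
contact past nominal -1.3351580829468468 lat -0.06772521395060639 z 0.04915196690840491 F h,l,z -0.094280204357768 -0.07875680745052716 3.1358202029954527 T [ 0.09 -0.   -0.06] 6.525
held past nominal -1.949248866992076 lat -0.06308248900959264 z 0.04915659576997416 F h,l,z 3.6635016041109605 0.011099481621978241 3.1892082335864376 T [0.68 0.07 0.  ] 6.925
```

View pics/c3.png

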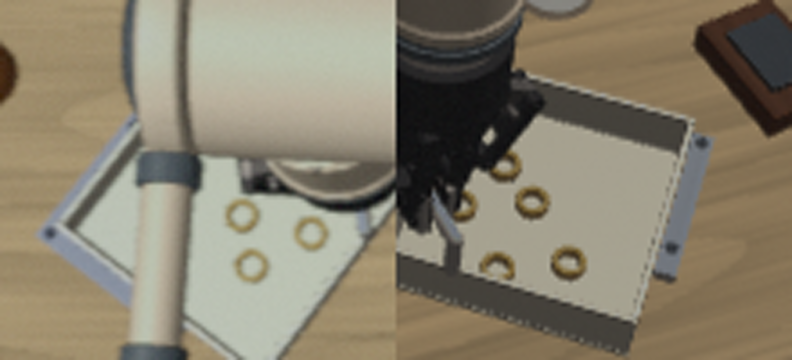

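Both walls look flush with the strips and the rings are inside. The arm backed off slightly at contact, so I'll press gently and read the force.

Run:
```python
from h import *
h=hv(HS); l=np.array([-h[1],h[0],0])
p0=np.array(readout.get_tool_pos())
for k in range(1,6):
    ctrl.movel(p0+.0008*k*h,vel=.01); ctrl.hold(.15)
    f=np.array(readout.get_ft_force()); p=np.array(readout.get_tool_pos())
    print(k,((p-np.r_[STOP,0])@h+.192)*1000,'F',f@h,f@l,f[2],'T',np.round(readout.get_ft_torque(),2),readout.get_time())
    if f@h<-9: break
ctrl.hold(.4)
```

```text
1 -2.240678750895564 F -2.7240055251184727 -0.3185407158467255 2.6407251297210452 T [-0.38 -0.08 -0.  ] 7.4417
2 -1.639602361110215 F -5.58359935317045 -0.6333587525045496 2.7763619894968596 T [-0.82 -0.14  0.01] 7.8417
3 -1.461156304386313 F -7.150911953144379 0.11513071687495142 2.2007279574342737 T [-1.1  -0.15  0.03] 8.2417
4 -1.364391775082796 F -10.295099996466925 -0.8684803230524298 1.116777977478502 T [-1.46 -0.23 -0.09] 8.6417
```

The tote is solidly home at 10 N with negligible side load. Now I'll tip it along an arc, backing the corner off as it goes.

Run:
```python
from h import *
h=hv(HS); l=np.array([-h[1],h[0],0])
p0=np.array(readout.get_tool_pos()); g0=p0+[0,0,.019]
C=g0+.192*h; C[2]=g0[2]-.068   # corner now
for t in (2,6,10,14,18,22,26,30,32):
    a=np.radians(t); b=a+np.arctan2(68,192)
    g=C-h*(.2037*np.cos(b)+.008*np.tan(a)+.0012)+[0,0,.2037*np.sin(b)]
    q=att(HS,a); hit=ctrl.movel(tcp_for(g,q),q,vel=.05,contact_N=25)
    f=np.array(readout.get_ft_force()); print(t,hit,'F',(f@h).round(1),(f@l).round(1),f[2].round(1),readout.get_grasp_force().round(1),round(readout.get_time(),2))
    if hit: break
ctrl.hold(2)
f=np.array(readout.get_ft_force()); print(f,readout.get_opening(),readout.get_tool_pos())
s=snap('top','top4.png'); np.savez('pics/top4.npz',**s)
s=snap('scene','scene4.png'); np.savez('pics/scene4.npz',**s)
big=np.hstack([cv2.imread('pics/top4.png')[130:270,130:270],cv2.imread('pics/scene4.png')[130:270,260:400]])
cv2.imwrite('pics/c4.png',cv2.resize(big,None,fx=2.8,fy=2.8,interpolation=cv2.INTER_CUBIC))
```

```text
Traceback (most recent call last):
AttributeError: 'float' object has no attribute 'round'
```

Run:
```python
from h import *
h=hv(HS); l=np.array([-h[1],h[0],0])
def grip(t):  # bar relative to the corner
    a=np.radians(t); b=a+np.arctan2(68,192)
    return -h*(.2037*np.cos(b)+.008*np.tan(a)+.0012)+np.array([0,0,.2037*np.sin(b)])
C=np.array(readout.get_tool_pos())-tcp_for(grip(2),att(HS,np.radians(2)))
print('corner',C, C[:2]-STOP)
for t in (6,10,14,18,22,26,30,32):
    q=att(HS,np.radians(t)); hit=ctrl.movel(tcp_for(C+grip(t),q),q,vel=.05,contact_N=25)
    f=np.array(readout.get_ft_force()); print(t,hit,'F',np.round([f@h,f@l,f[2],readout.get_grasp_force(),readout.get_time()],2))
    if hit: break
ctrl.hold(2)
f=np.array(readout.get_ft_force()); print(f,readout.get_opening(),readout.get_tool_pos())
s=snap('top','top4.png'); np.savez('pics/top4.npz',**s)
s=snap('scene','scene4.png'); np.savez('pics/scene4.npz',**s)
big=np.hstack([cv2.imread('pics/top4.png')[130:270,130:270],cv2.imread('pics/scene4.png')[130:270,260:400]])
cv2.imwrite('pics/c4.png',cv2.resize(big,None,fx=2.8,fy=2.8,interpolation=cv2.INTER_CUBIC))
```

```text
corner [ 5.72660172e-01  1.92873489e-01 -4.46176734e-04] [-0.00013983 -0.00112651]
6 False F [-2.15 -0.7  -1.89 39.29  9.75]
10 False F [-0.56 -0.24 -3.   39.25 10.18]
14 False F [-1.08 -0.36 -1.65 39.23 10.6 ]
18 False F [-1.01 -0.35 -2.19 39.24 11.02]
22 False F [-0.56 -0.3  -2.06 39.27 11.43]
26 False F [-1.27  0.57 -2.35 39.29 11.85]
30 False F [-0.81  0.25 -0.99 39.3  12.27]
32 False F [-0.81 -0.61 -1.31 39.29 12.55]
[ 0.4635341  -0.29856013 -0.93411622] 0.008357500929707166 [0.59233139 0.05119411 0.14286273]
```

View pics/c4.png

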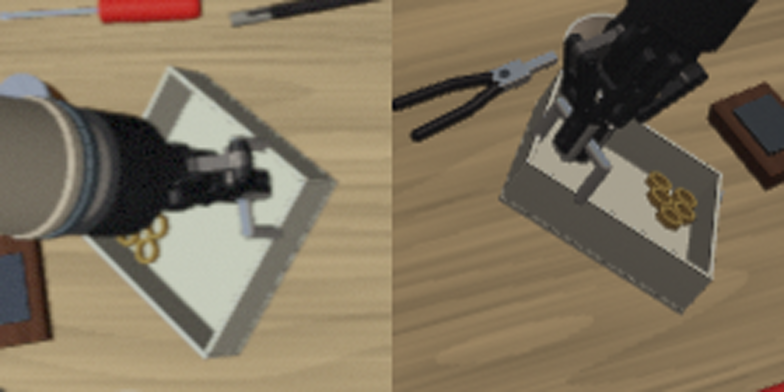

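The tote is tipped and held, and the five rings are gathered near the low corner, at about (670,198) in the crop. I'll check their distances to the corner and the tote's attitude.

Run:
```python
from h import *
s=dict(np.load('pics/scene4.npz')); c=cloud(s); hsv=cv2.cvtColor(s['frame'],cv2.COLOR_RGB2HSV)
h=hv(HS); l=np.array([-h[1],h[0],0]); a=np.radians(32)
# tote frame from tool pose: bar known, tilt 32
M=R.from_rotvec(l*a).as_matrix()@np.c_[h,l,[0,0,1]]
q=R.from_quat(readout.get_ee_rot(),scalar_first=True).as_matrix(); g=np.array(readout.get_tool_pos())-.019*q[:,2]
Cn=g+M@[.192,0,-.068]; print('corner from tool',Cn,'to stop',Cn[:2]-STOP,'tool tilt',np.degrees(np.arccos(-q[2,2])))
loc=(c-Cn)@M   # tote coordinates, origin outer bottom corner
ins=(loc[...,0]<-.01)&(loc[...,0]>-.2)&(abs(loc[...,1])<-loc[...,0]-.008)&(loc[...,2]<.02)&(loc[...,2]>-.01)
hu,sa,va=[hsv[...,i] for i in range(3)]
fl=loc[ins&(sa<50)&(va>130)]; A=np.c_[fl[:,:2],np.ones(len(fl))]
print('floor',len(fl),'plane slope,z',np.linalg.lstsq(A,fl[:,2],rcond=None)[0],np.median(fl[:,2]))
m=ins&(sa>90)&(hu>10)&(hu<35); p=loc[m]; ic=np.array([-.00566,0,.008])
d=np.linalg.norm(p-ic,axis=1); print('brass px',m.sum(),'dist min/max',d.min(),np.percentile(d,98),d.max(),'mean',p.mean(0))
k=cv2.resize(s['frame'][170:230,320:395],None,fx=8,fy=8,interpolation=cv2.INTER_CUBIC); cv2.imwrite('pics/c5.png',k[:,:,::-1])
f=readout; print(f.get_ft_force(),f.get_time())
```

```text
corner from tool [ 5.73509971e-01  1.86723061e-01 -4.39012881e-04] to stop [ 0.00070997 -0.00727694] tool tilt 31.99907364998047
floor 637 plane slope,z [-0.00514841 -0.00096761  0.00285203] 0.00330480130715564
brass px 223 dist min/max 0.00516685473489194 0.06663556774877089 0.06895108750812123 mean [-0.04379263 -0.00453672  0.00917302]
[ 0.03273216 -0.51816244 -2.24453961] 14.65
```

View pics/c5.png

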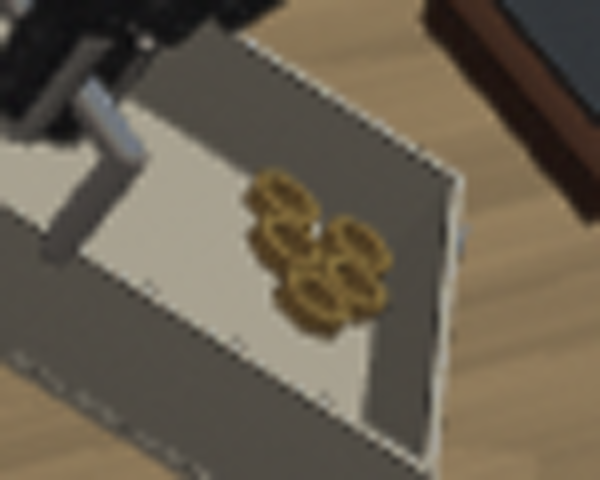

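The close-up shows all five rings packed in the low corner, with the farthest brass edge 69 mm or less from the inner corner. The floor plane matches a 32° tip, so I'm handing it in.

```bash
python3 -c "
from h import *
ctrl.hold(.5); print(ctrl.finish_job())"
```

```text
the job is handed in; nothing more can be done
None
```

I seated the tote in the stop, tipped it 32° by the bar with all five rings gathered in the low corner, and handed the job in at about 15 s while still holding it steady; the verdict wasn't shown.

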